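# Bring the orange float ball to the rim of its flow tube

## Task

On the work top of the anaesthesia workstation two clear flow-meter tubes sit in tilting cradles, each with a float ball resting at its closed lower end. Press down slowly on the yellow plate of the tube with the orange ball so that its mouth sinks until the ball has just rolled to the rim, then stop and let go: the tube must stay there, mouth dipped below level by no more than about 20 degrees, with the ball resting behind the lip, never fallen out. Leave the tube with the blue ball as it is.

Things in the scene. Friction and masses are not known exactly. Their poses are not given: they have to be found in the camera images.
- orange_tube (a joint): tilt of the clear tube with the orange ball, rad: 0 level, negative mouth up (starts -0.55 to -0.25), positive mouth dipped below level; stops at +-0.8. Level hinge between the aluminium cheeks of a fixed stand, 120 mm above the work top; its friction (0.4 N m; 6 to 9 N on the yellow plate, less once the ball has rolled) holds the tube wherever it is left.
- orange_mouth (a point): centre of the tube's open mouth, on its axis; x points out along the tube, z to its upper side. Tube 140 mm long, 44 outer, 38 inner diameter. The hinge lies 121 mm behind (-x) and 5 mm below (-z). The flat yellow press plate on the upper side runs from 76 to 26 mm behind the mouth, 24 mm wide, its top 27 mm above the axis. Inside the mouth's lower edge stands a white lip 6 mm high, 4 thick.
- orange_ball_center (a point): centre of the loose orange steel ball, 28 mm diameter, about 90 g. Starts at the tube's closed end, on the hinge line, 120 mm above the work top. Rolls as soon as the tube dips below level; rests behind the lip with its centre about 16 mm behind the mouth plane and 5 mm below the axis. Arriving fast, or with the tube steep, it goes over the lip.
- blue_mouth (a point): centre of the mouth of the other tube: the same tube, plate and stand but with a blue ball; axes as for orange_mouth. To be left alone.

How it is judged (in metres and radians):
At the end, for the whole second after the job is handed in: The orange ball rests inside its tube at the rim (its centre within 30 mm of the centre of the mouth), and the tube stays with its mouth dipped 0 to 25 degrees below level (joint 0 to 0.44 rad) (distance between orange_ball_center and orange_mouth below 0.03 m and value of joint orange_tube between 0 and 0.44 rad); the robot touches nothing.
It fails at once if the orange ball falls out of its tube (height (world z) of orange_ball_center below 0.035 m).
It fails at once if the orange tube is swung fast (over 1.5 rad/s) (velocity of joint orange_tube above 1.5 rad/s or velocity of joint orange_tube below -1.5 rad/s).
It fails at once if the blue ball's tube is moved (its mouth by over 15 mm) (distance of blue_mouth from where it was at the start of the episode above 0.015 m).
It also fails if it takes over 42 s, if anything falls off the work surface, if the arm or the gripper's body presses on something with over 40 N, if the wrist force passes 120 N, or if a joint passes its speed limit or range.

## Robot

A 6-joint arm with a two-finger parallel gripper is mounted at the origin on the work surface. World frame = base frame: x ahead of the robot, y to its left, z up, the work surface at z = 0. Lengths are in m, angles in degrees, forces in N, time in s.
With the tool pointing down it reaches from about 0.325 to 0.775 m from the base axis. Payload 9.3 kg.
Tool frame: the origin (TCP) lies between the finger pads; the fingertips stand 25 mm ahead of it and the grasp point (between the pads) lies 6 mm ahead of it (nose_length is the distance from the TCP to the fingertips, in m); z points along the fingers, y is the direction in which the jaws open and shut (so a half turn about z gives the same grasp; the last joint's range is limited). The gripper opens to 85 mm and grips with 20 to 120 N. Pads are 22 mm wide; open, the fingers measure 114 mm over their backs; the gripper's body (76 mm by 85 mm) begins 54 mm behind the grasp point. The pads swing forward as they close: fully open they stand 13 mm farther back than shut.
Start: joints at [-73.029, 14.817, 1.232, 76.415, 0, 81.257], TCP at [0.239, -0.496, 0.256] pointing down, gripper open.
Joint ranges: [-174.27, 174.27], [-52.1, 104.24], [-59.71, 78.15], [-110.17, 111.67], [-87.03, 83.33], [-180, 180]. Speed limits (degrees/s): [127.2, 127.2, 159.86, 180, 180, 180].

## Interface

Orientations are given as a 3x3 rotation matrix whose columns are the frame's x, y, z axes.
In Python, from rig import state, get_image, camera_model, sign_off, spot_in, regions_of, place_of, nose_length gives the robot as it stands.
- The arm moves only by the tool drive_tool, never from a script. Its argument "increments" is text: rows parted by semicolons, each of 5 numbers parted by spaces: the shift along the tool's x, y, z in mm, then the turn about the tool's z in degrees, then the finger opening in mm, from 0 to 85.4. A call has 1 to 10 rows; each row shifts and turns the commanded pose from where the row before left it, along the tool's axes as they then stand; what a row does not reach is not made up. A row lasts 1/10 s, in which the tool goes at most 50 mm and 8.59 degrees, less where a joint would pass 70% of its speed; a pose out of reach is approached as far as the arm can. A call with a gripper value outside its range is refused whole. The fingers move at their own pace and stop on an object; "force" is the grip in N (left out, the last holds). Time passes only in rows, so rows that do not move let the fingers close. It gives the time, the measured TCP pose, the force and the opening at its end, in the units of the state.
- state(): the state, without advancing time (a new reading comes with each control period).
- get_image(name): name is "scene" or "top"; returns (picture, depth): 420x560x3 uint8, blue, green, red; 420x560 float32, m along the optical axis (not along the pixel's ray), 0 where there is no reading.
- camera_model(name): a dict with "fx", "fy", "cx", "cy" (pixels), "world_to_cam" (4x4, takes a point from world to camera coordinates). Camera axes: x right, y down, z forward; pixel columns grow to the right and rows downward; lengths in m; the calibration is good to about 2 mm. A picture is of the moment at which its call begins. camera_model takes no time and is no camera call.
- sign_off(): hands the job in, once; it reports no verdict.
Trained networks look in the newest picture that a camera, given by its name, has taken for a name from the list of things; names that differ only in an ending like _2 or _b are one class to them, and where a whole thing is asked for, a point or a joint stands for the part that bears it (a point fixed in the world has none). Each returns a list of dicts, best first, with "p" (0 to 1); they miss things now and then, are a little off and sometimes report something else, mostly with a low value. They report only what shows in the picture. A call takes as long as a camera call.
- spot_in(camera, label): "bbox" ([left, top, width, height] in pixels, round what is visible of it).
- regions_of(camera, label): "pixels" (420x560 bool, what is visible of it) and "bbox" ([left, top, width, height] in pixels, round what is visible of it).
- place_of(camera, label): "centre" ([row, column] in pixels: a listed point, or the origin of a listed thing).
The state is a dict: "time": time; "qpos": joint angles; "joint_velocities": joint speeds; "joint_efforts": joint torques, N m; "position": TCP position; "tcp_rot": TCP orientation; "contact_force": force on the tool from outside, world axes, zero at the start; "moment": the same for the moment, N m; "finger_gap": finger opening in m.
Only numpy, scipy, OpenCV 4.12 (cv2) and the standard library are available. Lean on these libraries where they do the work, as an engineer would, in place of code of your own. Each camera call takes 0.05 s, during which the arm holds its last target.

## Working session

There is one attempt and no reset: what is moved stays moved. The work goes in short steps, Python scripts to look and compute and a tool call to move; the robot and the scene stay as the last step left them, time stands still between calls to the robot, and variables do not carry over. Pictures are saved under pics/ and viewed, and the job is handed in when it is done.

Besides the shell and the picture viewer there is one more tool, called after "Request:" by a JSON object that holds its "fn" and its "kwargs", one argument or row to a line. drive_tool: Moves the arm, as the interface text tells. Its arguments: {"type":"object","properties":{"increments":{"type":"string"},"force":{"type":"number"}},"required":["increments"]}

```bash
mkdir -p pics; ls; python3 - <<'E'
from rig import *
import cv2,numpy as np
s=state();print(s['time'],s['position'],s['tcp_rot'],s['finger_gap'],nose_length if not callable(nose_length) else nose_length())
for c in ['scene','top']:
    im,d=get_image(c);cv2.imwrite(f'pics/{c}0.png',im);np.save(f'{c}0.npy',d)
    m=camera_model(c);K=np.array([[m['fx'],0,m['cx']],[0,m['fy'],m['cy']],[0,0,1]]);W=np.array(m['world_to_cam'])
    print(c,m['fx'],np.linalg.inv(W).round(3).tolist())
    for l in ['orange_mouth','blue_mouth','orange_ball_center']:
        r=place_of(c,l)
        for k in r[:2]:
            v,u=k['centre'];z=d[int(v),int(u)]
            p=np.linalg.inv(W)@np.append(np.linalg.inv(K)@[u,v,1]*z,1)
            print(c,l,round(k['p'],2),(round(v),round(u)),z,p[:3].round(3))
print(state()['time'])
E
```

```text
pics
0.0 [ 0.23854256 -0.49528826  0.25564926] [[ 9.00972865e-01  4.33875245e-01 -4.11341218e-04]
 [ 4.33875391e-01 -9.00971909e-01  1.32812081e-03]
 [ 2.05631860e-04 -1.37507164e-03 -9.99999033e-01]] 0.0851424803649489 0.025
scene 388.29608646309777 [[0.491, 0.702, -0.516, 1.045], [0.871, -0.392, 0.296, -0.303], [0.006, -0.595, -0.804, 0.915], [0.0, 0.0, 0.0, 1.0]]
scene orange_mouth 0.55 (296, 190) 0.8303707 [ 0.641 -0.298  0.143]
scene blue_mouth 0.96 (181, 394) 1.0317231 [0.594 0.296 0.141]
top 437.8391258002032 [[-0.014, -0.99, 0.138, 0.455], [-1.0, 0.017, 0.016, -0.017], [-0.018, -0.137, -0.99, 1.032], [0.0, 0.0, 0.0, 1.0]]
top orange_mouth 0.9 (163, 432) 0.8854801 [ 0.672 -0.307  0.164]
top blue_mouth 0.85 (202, 143) 0.87234896 [0.6   0.275 0.176]
0.4
```

View pics/scene0.png

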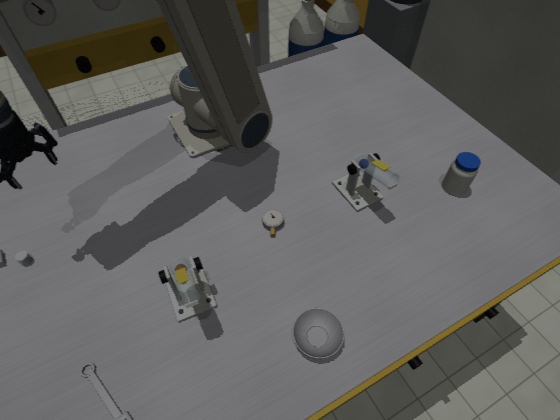

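View pics/top0.png

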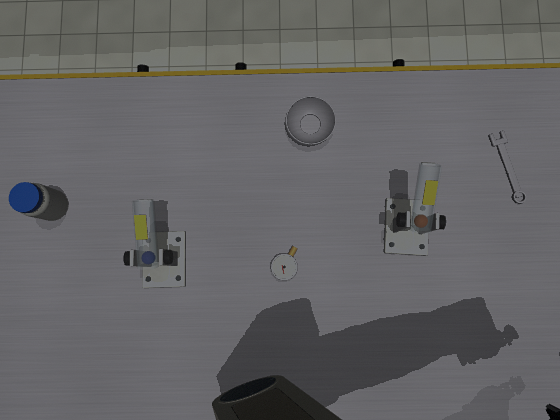

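The scene view shows the orange tube's stand near (285,190) and the blue tube near (180,375). The top view shows the orange ball at about row 221, col 421, with its yellow plate near (192,430). The blue plate is near (227,141).

```bash
python3 - <<'E'
from rig import *
import cv2,numpy as np
for c,box in [('top',(150,260,380,460)),('scene',(240,330,140,230))]:
    im=cv2.imread(f'pics/{c}0.png');d=np.load(f'{c}0.npy')
    m=camera_model(c);K=np.array([[m['fx'],0,m['cx']],[0,m['fy'],m['cy']],[0,0,1]]);Wi=np.linalg.inv(np.array(m['world_to_cam']))
    a,b,e,f=box
    cv2.imwrite(f'pics/{c}0z.png',cv2.resize(im[a:b,e:f],None,fx=5,fy=5,interpolation=cv2.INTER_CUBIC))
    h=cv2.cvtColor(im,cv2.COLOR_BGR2HSV)
    def pts(mask):
        v,u=np.nonzero(mask);z=d[v,u];P=(np.linalg.inv(K)@np.array([u,v,np.ones(len(u))]))*z
        return (Wi@np.vstack([P,np.ones(len(u))]))[:3].T,v,u
    reg=np.zeros(h.shape[:2],bool);reg[a:b,e:f]=1
    for n,mk in [('yellow',(h[...,0]>22)&(h[...,0]<35)&(h[...,1]>120)),('orange',(h[...,0]<17)&(h[...,1]>90))]:
        p,v,u=pts(mk&reg)
        if len(p)<4: print(c,n,'none');continue
        cen=np.median(p,0);print(c,n,len(p),(v.mean(),u.mean()),cen.round(4),p.min(0).round(3),p.max(0).round(3))
        if n=='yellow':
            q=p[np.abs(p-cen).max(1)<.035];A=np.c_[q[:,:2],np.ones(len(q))];s=np.linalg.lstsq(A,q[:,2],rcond=None)[0];print('plane',s.round(3),(q[:,2]-A@s).std())
            print('rect',cv2.minAreaRect((q[:,:2]*1000).astype(np.float32)))
E
```

```text
top yellow 293 (np.float64(192.22866894197952), np.float64(429.6075085324232)) [ 0.6094 -0.2935  0.179 ] [ 0.587 -0.307  0.165] [ 0.632 -0.281  0.192]
plane [ 0.49  -0.039 -0.131] 0.0015818502754337636
rect ((609.3916625976562, -293.8312683105469), (23.741134643554688, 44.809146881103516), 86.73817443847656)
top orange 127 (np.float64(220.66929133858267), np.float64(420.5196850393701)) [ 0.557  -0.2825  0.1444] [ 0.546 -0.295  0.134] [ 0.568 -0.272  0.152]
scene yellow 154 (np.float64(275.2402597402597), np.float64(181.38311688311688)) [ 0.6098 -0.2961  0.1825] [ 0.579 -0.308  0.16 ] [ 1.045 -0.283  0.915]
plane [ 0.497 -0.026 -0.129] 0.0011747434492363198
rect ((605.050537109375, -295.5671081542969), (22.7447452545166, 53.53191375732422), 84.43122100830078)
scene orange 29 (np.float64(266.6896551724138), np.float64(179.24137931034483)) [ 0.5726 -0.292   0.157 ] [ 0.565 -0.302  0.152] [ 0.578 -0.282  0.161]
```

```bash
python3 - <<'E'
import cv2,numpy as np
a=cv2.imread('pics/top0z.png');b=cv2.imread('pics/scene0z.png');h=max(a.shape[0],b.shape[0])
f=lambda i:cv2.copyMakeBorder(i,0,h-i.shape[0],0,0,cv2.BORDER_CONSTANT)
o=np.hstack([f(a),f(b)]);s=min(800/o.shape[1],600/o.shape[0]);cv2.imwrite('pics/z.png',cv2.resize(o,None,fx=s,fy=s))
E
```

```text
(no output)
```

View pics/z.png

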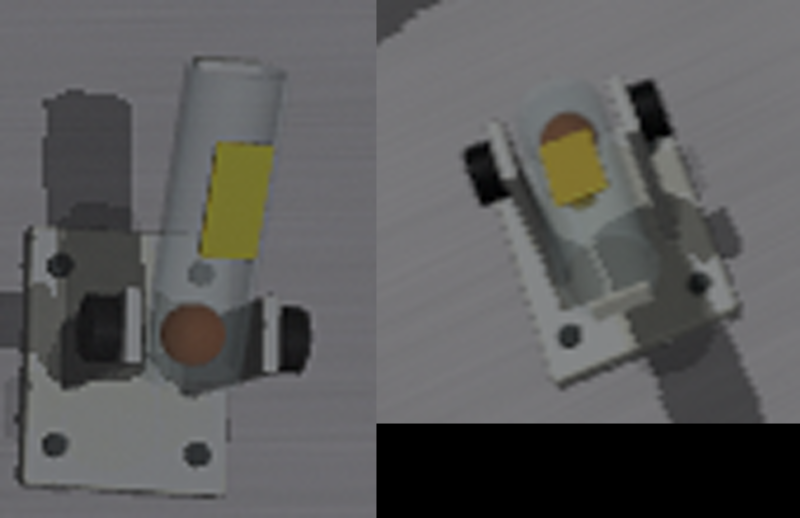

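The measurements agree with each other:
- **Plate:** centre is about (0.609, -0.295, 0.180). Its slope of 0.49 puts the tilt near -0.456 rad.
- **Hinge:** at about (0.559, -0.286, 0.12). The given geometry then predicts a plate-centre height of 0.1796, which matches.

Next I close the fingers, align the tool with the tube and move above the plate.

Request:
{"fn": "drive_tool", "kwargs": {
  "increments": "0 0 0 6.5 0; 0 0 0 6.5 0; 0 0 0 6.5 0; 0 0 0 6.5 0; 20 -10 0 0 0; 35 -20 0 0 0; 40 -22 0 0 0; 40 -22 0 0 0; 40 -22 0 0 0; 40 -22 0 0 0",
  "force": 40
}}

```text
time: 1.4
position: [0.4557, -0.3775, 0.2564]
tcp_rot: [[1.0, -0.005, 0.0], [-0.005, -1.0, -0.0], [0.0, 0.0, -1.0]]
contact_force: [0.1, -1.1, 0.4]
finger_gap: -0.0
```

Request:
{"fn": "drive_tool", "kwargs": {
  "increments": "40 -22 0 0 0; 40 -22 0 0 0; 35 -18 0 0 0; 25 -12 0 0 0; 10 -5 0 0 0; 5 -2 0 0 0; 0 0 0 0 0; 0 0 0 0 0; 0 0 0 0 0"
}}

```text
time: 2.3
position: [0.6087, -0.2992, 0.2567]
tcp_rot: [[1.0, -0.006, 0.0], [-0.006, -1.0, -0.0], [0.0, 0.0, -1.0]]
contact_force: [0.6, 0.4, 0.9]
finger_gap: 0.0001
```

Request:
{"fn": "drive_tool", "kwargs": {
  "increments": "3 -4 8 0 0; 0 0 10 0 0; 0 0 10 0 0; 0 0 6 0 0; 0 0 3 0 0; 0 0 1 0 0; 0 0 0 0 0"
}}

```text
time: 3.0
position: [0.6127, -0.2944, 0.2183]
tcp_rot: [[1.0, -0.005, 0.0], [-0.005, -1.0, -0.0], [0.0, 0.0, -1.0]]
contact_force: [0.4, -0.3, 0.7]
finger_gap: -0.0001
```

```bash
cat > look.py <<'E'
from rig import *
import cv2,numpy as np,sys
def look(tag):
    out=[]
    for c,(a,b,e,f) in [('top',(130,270,360,480)),('scene',(220,340,120,250))]:
        im,d=get_image(c)
        out.append(cv2.resize(im[a:b,e:f],(400,int(400*(b-a)/(f-e))),interpolation=cv2.INTER_CUBIC))
        m=camera_model(c);Wi=np.linalg.inv(np.array(m['world_to_cam']))
        h=cv2.cvtColor(im,cv2.COLOR_BGR2HSV);reg=np.zeros(h.shape[:2],bool);reg[a:b,e:f]=1
        for n,mk in [('yel',(h[...,0]>22)&(h[...,0]<35)&(h[...,1]>120)),('ora',(h[...,0]<17)&(h[...,1]>90))]:
            v,u=np.nonzero(mk&reg&(d>0))
            if len(u)<5: print(c,n,'none');continue
            z=d[v,u];p=(Wi@np.array([(u-m['cx'])/m['fx']*z,(v-m['cy'])/m['fy']*z,z,np.ones(len(u))]))[:3].T
            cen=np.median(p,0);print(c,n,len(u),(int(v.mean()),int(u.mean())),cen.round(3))
            if n=='yel':
                q=p[np.abs(p-cen).max(1)<.035];s=np.linalg.lstsq(np.c_[q[:,:2],np.ones(len(q))],q[:,2],rcond=None)[0];print('  tilt',-np.arctan(s[0]).round(3),s.round(3))
    h=max(o.shape[0] for o in out)
    cv2.imwrite(f'pics/{tag}.png',np.hstack([cv2.copyMakeBorder(o,0,h-o.shape[0],0,0,cv2.BORDER_CONSTANT) for o in out]))
    s=state();print(s['time'],s['position'].round(4),s['contact_force'].round(1))
look(sys.argv[1])
E
python3 look.py a1
```

```text
top yel 142 (198, 428) [ 0.597 -0.292  0.173]
  tilt -0.452 [ 0.486 -0.05  -0.132]
top ora 92 (219, 419) [ 0.559 -0.28   0.144]
scene yel 62 (278, 182) [ 0.622 -0.298  0.189]
  tilt -0.408 [ 0.432 -0.068 -0.1  ]
scene ora none
3.1 [ 0.6128 -0.2945  0.2187] [ 0.6  0.1 -0.5]
```

View pics/a1.png

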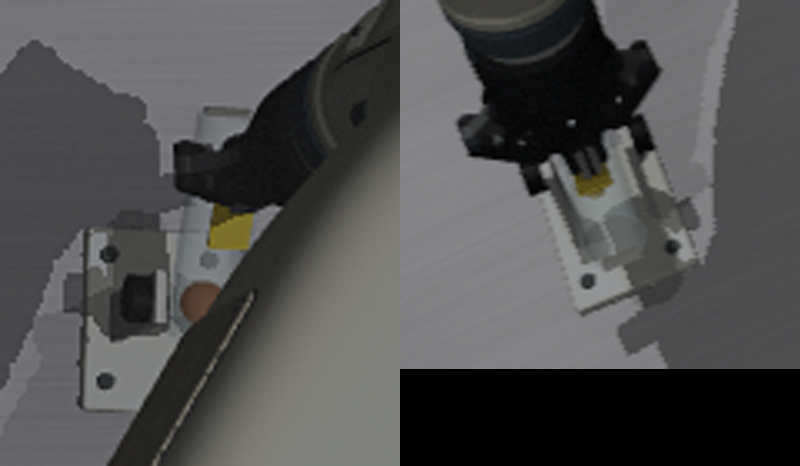

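The fingertips sit over the plate (left panel about (235,210), right panel about (590,175)), and the ball is still at the closed end. I'll descend slowly until they make contact.

Request:
{"fn": "drive_tool", "kwargs": {
  "increments": "0 0 1 0 0; 0 0 1 0 0; 0 0 1 0 0; 0 0 1 0 0; 0 0 1 0 0; 0 0 1 0 0; 0 0 1 0 0; 0 0 1 0 0; 0 0 0 0 0"
}}

```text
time: 4.0
position: [0.613, -0.2944, 0.211]
tcp_rot: [[1.0, -0.005, 0.001], [-0.005, -1.0, -0.001], [0.001, 0.001, -1.0]]
contact_force: [0.1, 0.3, 3.6]
finger_gap: -0.0
```

Request:
{"fn": "drive_tool", "kwargs": {
  "increments": "0 0 1 0 0; 0 0 1.5 0 0; 0.5 0 1.5 0 0; 0.5 0 1.5 0 0; 0.5 0 1.5 0 0; 0.5 0 1.5 0 0; 0.5 0 1.5 0 0; 0.5 0 1.5 0 0; 0.5 0 1.5 0 0; 0.5 0 1 0 0"
}}

```text
time: 5.0
position: [0.6178, -0.2949, 0.1977]
tcp_rot: [[1.0, -0.005, 0.004], [-0.005, -1.0, -0.002], [0.004, 0.002, -1.0]]
contact_force: [4.2, -0.7, 8.3]
finger_gap: -0.0003
```

Request:
{"fn": "drive_tool", "kwargs": {
  "increments": "0.5 0 1.5 0 0; 0.5 0 1.5 0 0; 0.5 0 1.5 0 0; 0.5 0 1.5 0 0; 0.5 0 1.5 0 0; 0.5 0 1 0 0; 0.5 0 1 0 0; 0 0 1 0 0; 0 0 0 0 0"
}}

```text
time: 5.9
position: [0.6215, -0.295, 0.1872]
tcp_rot: [[1.0, -0.005, 0.004], [-0.005, -1.0, -0.002], [0.004, 0.002, -1.0]]
contact_force: [3.2, -0.2, 7.9]
finger_gap: -0.0002
```

```bash
python3 look.py a2
```

```text
top yel 75 (194, 425) [ 0.607 -0.293  0.157]
  tilt -0.18 [0.182 0.027 0.055]
top ora 9 (218, 415) [ 0.563 -0.275  0.139]
scene yel 89 (290, 186) [ 0.638 -0.299  0.165]
  tilt -0.128 [ 0.128 -0.001  0.083]
scene ora none
6.0 [ 0.6214 -0.295   0.1872] [ 3.9 -0.5  6.7]
```

View pics/a2.png

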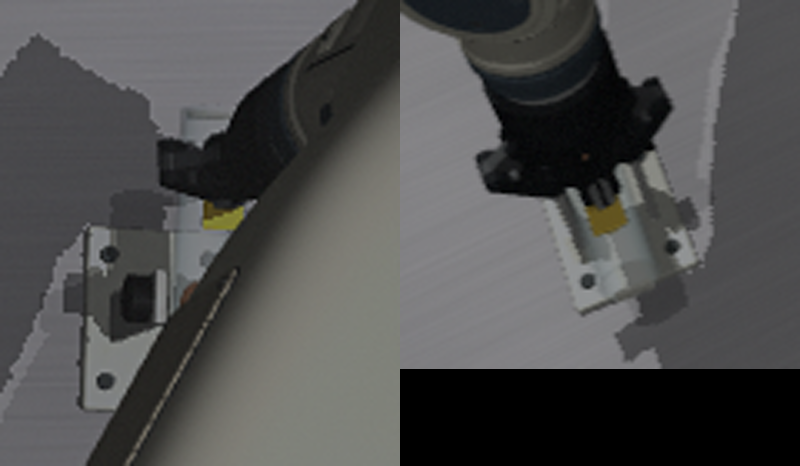

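The tilt is about -0.14 rad. Ball still at the closed end (left panel, about (188,290)). I'll go on to near level.

Request:
{"fn": "drive_tool", "kwargs": {
  "increments": "0 0 1 0 0; 0 0 1 0 0; 0 0 1 0 0; 0 0 1 0 0; 0 0 1 0 0; 0 0 1 0 0; 0 0 1 0 0; 0 0 1 0 0; 0 0 1 0 0; 0 0 0 0 0"
}}

```text
time: 7.0
position: [0.6219, -0.2949, 0.1785]
tcp_rot: [[1.0, -0.005, 0.005], [-0.005, -1.0, -0.002], [0.005, 0.002, -1.0]]
contact_force: [6.0, -0.8, 7.3]
finger_gap: -0.0002
```

```bash
python3 look.py a3
```

```text
top yel 49 (194, 425) [ 0.61  -0.292  0.152]
  tilt -0.073 [0.073 0.023 0.114]
top ora 5 (217, 415) [ 0.565 -0.274  0.139]
scene yel 112 (293, 187) [ 0.64  -0.299  0.155]
  tilt 0.006 [-0.006  0.018  0.164]
scene ora none
7.1 [ 0.6218 -0.2949  0.1784] [ 5.  -0.2  7.7]
```

View pics/a3.png

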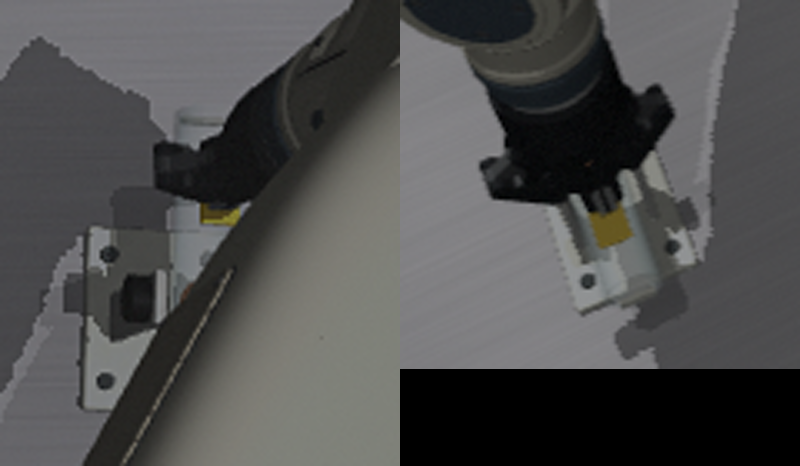

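That is nearly level, about -0.02 rad, with the ball still at the back. I'll take fine steps from here.

Request:
{"fn": "drive_tool", "kwargs": {
  "increments": "0 0 0.5 0 0; 0 0 0.5 0 0; 0 0 0.5 0 0; 0 0 0.5 0 0; 0 0 0.5 0 0; 0 0 0.5 0 0; 0 0 0 0 0; 0 0 0 0 0; 0 0 0 0 0; 0 0 0 0 0"
}}

```text
time: 8.1
position: [0.6227, -0.295, 0.1762]
tcp_rot: [[1.0, -0.004, 0.007], [-0.004, -1.0, -0.003], [0.007, 0.003, -1.0]]
contact_force: [8.8, 0.3, 11.5]
finger_gap: 0.0002
```

```bash
python3 look.py a4
```

```text
top yel 51 (194, 424) [ 0.611 -0.293  0.15 ]
  tilt 0.174 [-0.175 -0.005  0.256]
top ora none
scene yel 116 (294, 188) [ 0.641 -0.299  0.152]
  tilt 0.016 [-0.016  0.004  0.163]
scene ora none
8.2 [ 0.6226 -0.295   0.1762] [ 8.4  0.1 10.2]
```

View pics/a4.png

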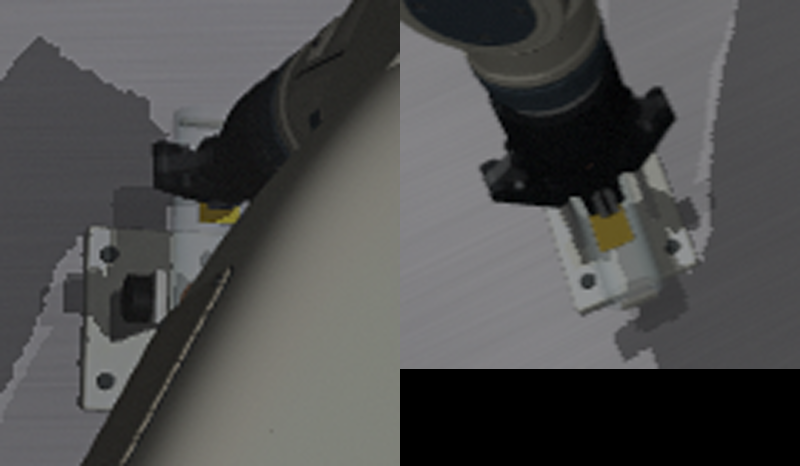

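Request:
{"fn": "drive_tool", "kwargs": {
  "increments": "0 0 0.5 0 0; 0 0 0.5 0 0; 0 0 0.5 0 0; 0 0 0 0 0; 0 0 0 0 0; 0 0 0 0 0; 0 0 0 0 0"
}}

```text
time: 8.9
position: [0.6229, -0.2951, 0.175]
tcp_rot: [[1.0, -0.004, 0.008], [-0.004, -1.0, -0.003], [0.008, 0.003, -1.0]]
contact_force: [9.5, -0.1, 11.3]
finger_gap: -0.0001
```

```bash
python3 look.py a5
```

```text
top yel 47 (194, 424) [ 0.611 -0.293  0.149]
  tilt 0.185 [-0.187  0.047  0.277]
top ora 5 (216, 415) [ 0.567 -0.274  0.139]
scene yel 122 (294, 188) [ 0.642 -0.299  0.15 ]
  tilt 0.03 [-0.03   0.019  0.175]
scene ora none
9.0 [ 0.6229 -0.2951  0.1749] [ 9.6  0.1 11.8]
```

View pics/a5.png

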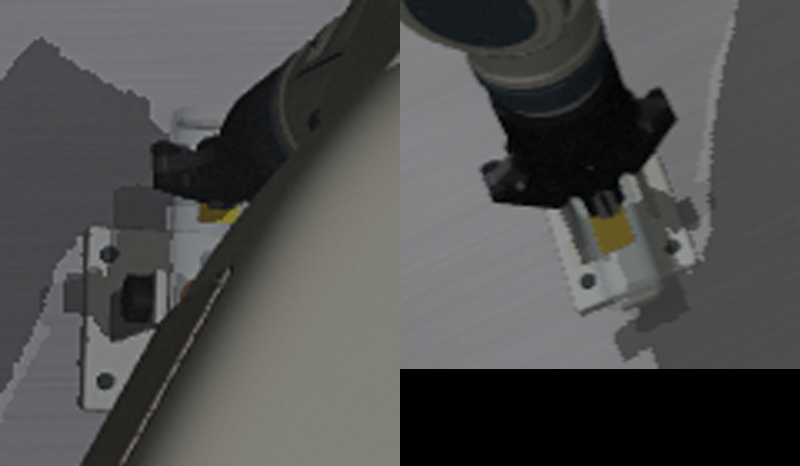

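Request:
{"fn": "drive_tool", "kwargs": {
  "increments": "0 0 0.5 0 0; 0 0 0.5 0 0; 0 0 0 0 0; 0 0 0 0 0; 0 0 0 0 0; 0 0 0 0 0; 0 0 0 0 0"
}}

```text
time: 9.7
position: [0.6231, -0.2951, 0.174]
tcp_rot: [[1.0, -0.004, 0.008], [-0.004, -1.0, -0.003], [0.008, 0.003, -1.0]]
contact_force: [11.0, -0.2, 11.1]
finger_gap: 0.0001
```

```bash
python3 look.py a6
```

```text
top yel 45 (194, 424) [ 0.611 -0.293  0.149]
  tilt 0.139 [-0.14   0.069  0.255]
top ora 64 (207, 418) [ 0.586 -0.28   0.141]
scene yel 122 (295, 188) [ 0.642 -0.299  0.148]
  tilt 0.077 [-0.077 -0.014  0.194]
scene ora none
9.8 [ 0.6231 -0.2951  0.174 ] [10.9  0.2 11.3]
```

View pics/a6.png

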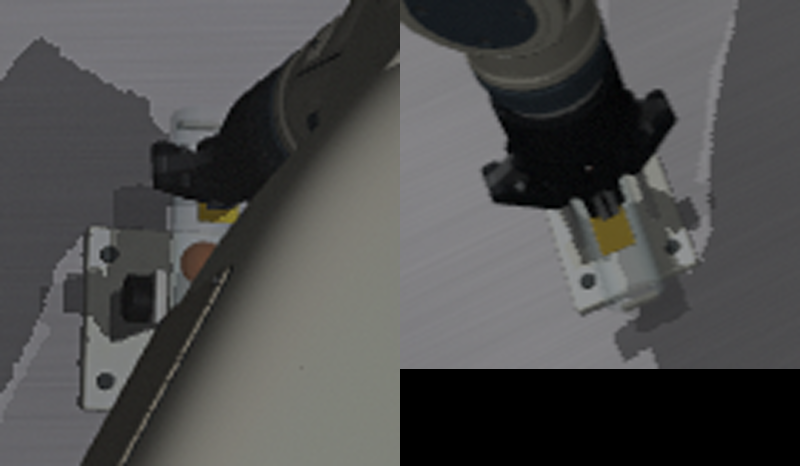

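The ball is rolling: orange is now at about (200,262) in the left panel, roughly 25 mm forward. I'll hold still and let it roll.

Request:
{"fn": "drive_tool", "kwargs": {
  "increments": "0 0 0 0 0; 0 0 0 0 0; 0 0 0 0 0; 0 0 0 0 0; 0 0 0 0 0; 0 0 0 0 0; 0 0 0 0 0; 0 0 0 0 0; 0 0 0 0 0; 0 0 0 0 0"
}}

```text
time: 10.8
position: [0.6224, -0.2951, 0.1733]
tcp_rot: [[1.0, -0.004, 0.006], [-0.004, -1.0, -0.002], [0.006, 0.002, -1.0]]
contact_force: [7.8, 0.5, 8.3]
finger_gap: -0.0001
```

```bash
python3 look.py a7
```

```text
top yel 35 (194, 425) [ 0.611 -0.294  0.148]
  tilt -0.091 [0.091 0.018 0.097]
top ora 43 (170, 419) [ 0.663 -0.287  0.137]
scene yel 125 (295, 188) [ 0.641 -0.299  0.147]
  tilt 0.061 [-0.061 -0.026  0.179]
scene ora 114 (310, 194) [ 0.674 -0.3    0.138]
10.9 [ 0.6223 -0.295   0.1732] [ 7.3 -0.8  7.3]
```

View pics/a7.png

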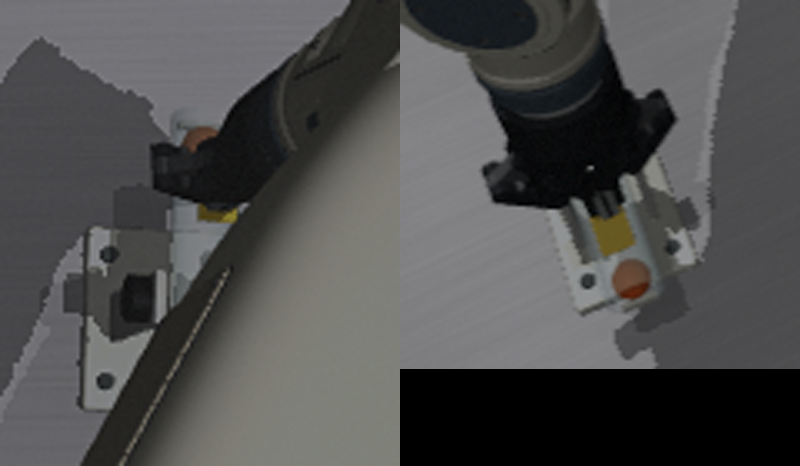

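The ball has reached the mouth end (right panel, about (630,278)). I'll let it settle, then press about 2.5 mm more, slowly, for margin above level.

Request:
{"fn": "drive_tool", "kwargs": {
  "increments": "0 0 0 0 0; 0 0 0 0 0; 0 0 0 0 0; 0 0 0 0 0; 0 0 0 0 0; 0 0 0 0 0; 0 0 0 0 0; 0 0 0 0 0; 0 0 0 0 0; 0 0 0 0 0"
}}

```text
time: 11.9
position: [0.6222, -0.2951, 0.1732]
tcp_rot: [[1.0, -0.005, 0.006], [-0.005, -1.0, -0.002], [0.006, 0.002, -1.0]]
contact_force: [7.7, -0.9, 8.1]
finger_gap: 0.0001
```

```bash
python3 look.py a8
```

```text
top yel 32 (194, 425) [ 0.611 -0.295  0.148]
  tilt -0.24 [0.244 0.038 0.01 ]
top ora 66 (169, 419) [ 0.665 -0.288  0.136]
scene yel 131 (295, 188) [ 0.642 -0.299  0.147]
  tilt 0.104 [-0.104 -0.025  0.207]
scene ora 115 (311, 194) [ 0.675 -0.301  0.138]
12.0 [ 0.6222 -0.2951  0.1732] [ 7.8 -0.1  8.1]
```

Request:
{"fn": "drive_tool", "kwargs": {
  "increments": "0 0 0.4 0 0; 0 0 0.4 0 0; 0 0 0.4 0 0; 0 0 0.4 0 0; 0 0 0.4 0 0; 0 0 0.4 0 0; 0 0 0 0 0; 0 0 0 0 0; 0 0 0 0 0"
}}

```text
time: 12.9
position: [0.6223, -0.295, 0.1707]
tcp_rot: [[1.0, -0.005, 0.006], [-0.004, -1.0, -0.002], [0.006, 0.002, -1.0]]
contact_force: [8.0, -0.5, 7.3]
finger_gap: -0.0001
```

```bash
python3 look.py a9
```

```text
top yel 28 (194, 424) [ 0.611 -0.293  0.145]
  tilt 0.095 [-0.095  0.038  0.214]
top ora 62 (170, 418) [ 0.665 -0.288  0.132]
scene yel 139 (296, 189) [ 0.642 -0.299  0.143]
  tilt 0.137 [-0.138  0.016  0.237]
scene ora 114 (311, 195) [ 0.674 -0.301  0.133]
13.0 [ 0.6223 -0.2951  0.1707] [ 8.4 -0.3  7.8]
```

View pics/a9.png

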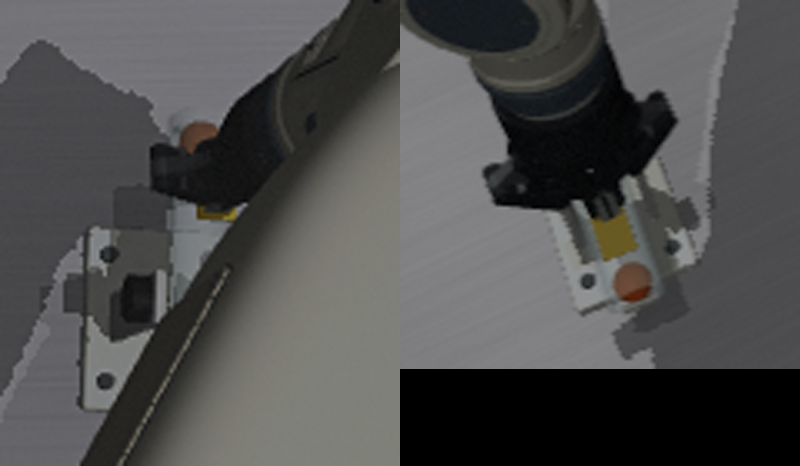

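The tilt is now about 0.1 rad and the ball rests behind the lip. I'll lift off slowly.

Request:
{"fn": "drive_tool", "kwargs": {
  "increments": "0 0 -0.5 0 0; 0 0 -0.5 0 0; 0 0 -1 0 0; 0 0 -1 0 0; 0 0 -2 0 0; 0 0 -4 0 0; 0 0 -8 0 0; 0 0 -15 0 0; 0 0 -20 0 0; 0 0 -20 0 0"
}}

```text
time: 14.0
position: [0.6199, -0.2943, 0.242]
tcp_rot: [[1.0, -0.005, -0.0], [-0.005, -1.0, 0.0], [-0.0, -0.0, -1.0]]
contact_force: [0.4, 0.9, -0.1]
finger_gap: 0.0
```

Request:
{"fn": "drive_tool", "kwargs": {
  "increments": "0 0 -20 0 0; -20 20 -10 0 0; -40 30 0 0 0; -40 30 0 0 0; -40 30 0 0 0; -40 30 0 0 0; -30 20 0 0 0; -10 10 0 0 0; 0 0 0 0 0; 0 0 0 0 0"
}}

```text
time: 15.0
position: [0.3998, -0.4631, 0.2711]
tcp_rot: [[1.0, -0.005, 0.0], [-0.005, -1.0, 0.0], [0.0, -0.0, -1.0]]
contact_force: [-0.4, 0.3, -1.2]
finger_gap: 0.0001
```

```bash
python3 look.py b1
```

```text
top yel 261 (184, 424) [ 0.633 -0.295  0.143]
  tilt 0.117 [-0.118  0.017  0.222]
top ora 81 (171, 418) [ 0.663 -0.288  0.131]
scene yel 229 (292, 187) [ 0.633 -0.298  0.144]
  tilt 0.108 [-0.108  0.06   0.231]
scene ora 115 (311, 195) [ 0.674 -0.3    0.133]
15.1 [ 0.4004 -0.4626  0.271 ] [-0.2  0.4 -0.3]
```

View pics/b1.png

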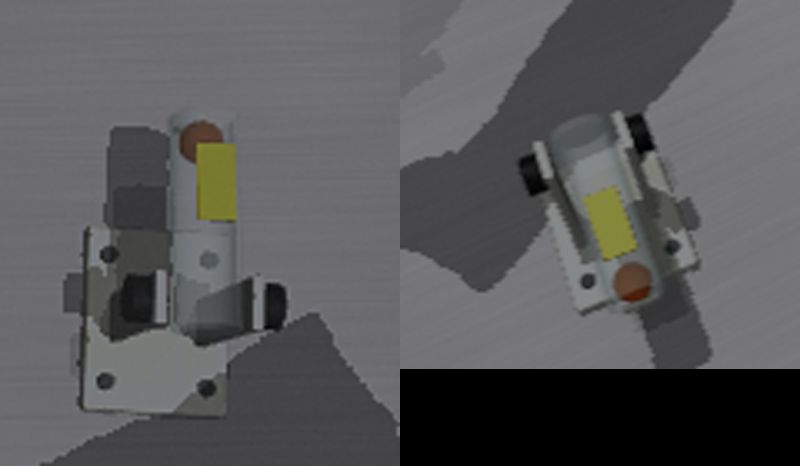

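The arm is clear, the tube has stayed at about 0.11 rad dip, and the ball rests behind the lip (left panel (200,142), right panel (632,282)). Handing in.

```bash
python3 -c "
from rig import *
print(sign_off())"
```

```text
the job is handed in; nothing more can be done
None
```

I pressed the orange tube's plate down slowly with closed fingers until the ball rolled. I held still while it came to the lip, then pressed about 2.5 mm further so the tube sits safely below level. I let go, backed the arm clear, and handed the job in at about 15 s of the 42 s allowed.

- **Tilt:** with the arm away, the tube holds at about 0.11 rad (6°) below level, measured from both cameras.
- **Ball:** both views show it resting behind the lip, inside the tube. I did not compute its distance to the mouth centre.
- **Forces:** the fingers read at most about 12 N on any one axis while pressing, and close to zero after release.
- **Blue tube:** the arm never went near it, but I did not measure it again at the end.
- **Disagreeing check:** while the arm partly hid the plate, the top camera's tilt readings scattered from about -0.24 to +0.19 rad. I relied on the scene camera and the tool height until the plate was clear, and the two cameras then agreed (0.117 and 0.108 rad).

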